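# Empty the sander's catch tray and light-check the clear block

### The arm

A 6-joint arm with a two-finger parallel gripper is mounted at the origin on the work surface. World frame = base frame: x ahead of the robot, y to its left, z up, the work surface at z = 0. Lengths are in mm, angles in degrees, forces in N, time in s.
With the tool pointing down it reaches from about 300 to 850 mm from the base axis. Payload 4.2 kg.
Tool frame: the origin (TCP) lies at the very end of the fingers, on their centre line; the grasp point (between the pads) lies 19 mm behind it; z points along the fingers, y is the direction in which the jaws open and shut (so a half turn about z gives the same grasp; the last joint's range is limited). The gripper opens to 91 mm and grips with 3 to 60 N. Pads are 32 mm wide; open, the fingers measure 118 mm over their backs; the gripper's body (76 mm by 178 mm) begins 60 mm behind the grasp point.
Start: joints at [-1.146, 18.312, 89.639, -0, 72.044, -1.146], TCP at [575.016, 0, 213.976] pointing down, gripper open.
Joint ranges: [-177.97, 177.97], [-48.28, 115.42], [12.27, 149.76], [-77.06, 257.06], [2.81, 150.46], [-146.56, 146.56]. Speed limits (degrees/s): [147.25, 147.25, 180, 180, 180, 180].

### API

Orientations are given as [roll, pitch, yaw] about the fixed x, y, z axes, in that order (R = Rz(yaw) Ry(pitch) Rx(roll)).
In Python, from workcell import env gives the robot as it stands. The module is installed in compiled form; this text tells all that it offers.
- The arm moves only by the tool arm_command, never from a script. Its argument "targets" is a list of rows, each a list of 5 numbers: the closure, from 0 (fully open) to 1 (shut), then the shift along the tool's x, y, z each as a share of 50 cm, from -1 to 1, then the turn about the tool's z as a share of pi/4 rad, from -1 to 1. A call has 1 to 8 rows; each row is the pose to reach, as a shift and turn from the pose measured when the call began, along the tool's axes at that moment; what a row does not reach only later rows make up. A row lasts 1/12 s, in which the tool goes at most 41.7 mm and 7.16 degrees, less where a joint would pass 70% of its speed; a pose out of reach is approached as far as the arm can. A call with a number of a shift or a turn outside -1 to 1 is refused whole. A call with a gripper value outside its range is refused whole. The fingers move at their own pace and stop on an object; "squeeze" is the grip in N (left out, the last holds). Time passes only in rows, so rows that repeat a pose let the fingers close. It gives the time, the measured TCP pose, the force and the opening at its end, in the units of the state.
- env.state(): the state, without advancing time (a new reading comes with each control period).
- env.grab_frame(name): name is "scene" or "side" or "wrist"; returns the picture (400x640x3 uint8, red, green, blue); there is no depth.
- env.camera_params(name): a dict with "camera_matrix" (3x3 intrinsics, pixels), "R" (3x3) and "t" (3): a world point X has camera coordinates R X + t; the wrist camera has in their place "hand_eye" (4x4, takes a point from camera to tool coordinates, whose origin is the TCP and whose axes are the flange's). Camera axes: x right, y down, z forward; pixel columns grow to the right and rows downward; lengths in mm; the calibration is good to about 2 mm. A picture is of the moment at which its call begins: read the wrist's pose just before it. camera_params takes no time and is no camera call.
- env.job_done(): hands the job in, once; it reports no verdict.
The state is a dict: "time_s": time; "qpos": joint angles; "qvel": joint speeds; "effort": joint torques, N m; "ee_pos": TCP position; "ee_rot": TCP orientation; "force": force on the tool from outside, world axes, zero at the start; "torque": the same for the moment, N m; "gripper_width": finger opening in mm.
Only numpy, scipy, OpenCV 4.12 (cv2) and the standard library are available. Lean on these libraries where they do the work, as an engineer would, in place of code of your own. Each camera call takes 0.05 s, during which the arm holds its last target.

### The job

Empty the sander's catch tray: first set both wooden knobs in the grey tote without dropping them, then pick up the clear cast block by its two frosted faces only, fingers never on the clear faces. Hold it upright in the light path, centred between the lamp and the white card at lens height, with a clear face square to the lamp, and finish there with the gripper still holding it. Do not disturb the can, the tape roll or the sanding block.

Things in the scene. Friction and masses are not known exactly. Their poses are not given: they have to be found in the camera images.
- knob1_center (a point): centre, half-way up, of one of two identical turned wooden drawer knobs, 48 mm tall, standing upright on its foot in the catch tray (centre 24 mm above the tray floor); round, 34 mm foot, narrow waist, the 38 mm wide head with straight sides from 25 to 43 mm above the foot; z up; 40 g
- knob2_center (a point): centre, half-way up, of one of two identical turned wooden drawer knobs, 48 mm tall, standing upright on its foot in the catch tray (centre 24 mm above the tray floor); round, 34 mm foot, narrow waist, the 38 mm wide head with straight sides from 25 to 43 mm above the foot; z up; 40 g
- block_center (a point): centre, half-way up, of the clear cast resin block, 26 x 40 x 80 mm (its x, y, z), 95 g, standing upright in the catch tray (centre 40 mm above the tray floor). Its two clear faces (40 mm wide) look along its x and -x; its two frosted white faces (26 mm wide, 4 mm thick white layers, the only ones to be gripped) look along its y and -y, 40 mm apart; z up
- tray: catch tray of the bench disc sander, fixed, bare steel, 200 x 200 mm, rim 16 mm high, walls and floor 4 mm thick; origin at the centre of its underside on the bench, so its inner floor is 4 mm above it. The sander's grey housing (240 x 240 mm, 260 mm tall) stands at its -y side from y = -180 mm on, a low sheet chute and a 180 mm disc (from y = -165 mm) between them
- tote: open grey plastic tote, fixed on the bench, 200 mm (x) by 130 mm (y), 45 mm tall, walls and floor 4 mm; origin at the centre of its underside
- beam_mid (a point): point on the light path midway between lamp and card of the fixed light-check stand, 160 mm above the bench. The beam runs along its y axis (level): the lens of the lamp barrel (48 mm diameter, 70 mm long, on a thin post) lies 88 mm away at +y, the white card (85 x 85 mm, on a thin post) 88 mm away at -y; z up. The stand's steel foot below is 8 mm thick, 100 mm (x) by 270 mm (y). Nothing stands between lamp and card
- can: bystander: blue spray can, 60 mm diameter, 170 mm tall, loose, origin at the centre of its underside
- tape: bystander: roll of paper tape lying flat, 90 mm outside diameter, 25 mm tall, loose, origin at the centre of its underside
- sander: bystander: cork sanding block, 65 x 110 x 35 mm, loose, origin at the centre of its underside
- block: the same clear block; origin at the centre of its underside, axes as block_center
- knob1: the same first knob; origin at the centre of its foot
- knob2: the same second knob; origin at the centre of its foot
- stand: the light-check stand; origin on the bench, 160 mm below beam_mid, same axes
Not all that is in view belongs to the job. What is shaped like the knob1 but blue, orange or pink is not meant.

How it is judged:
By the outcome, as a careful person would: the job done as asked, in the order asked, and still so for the second after the job is handed in, while the arm keeps its last pose, push and grip.
It also fails if it takes over 72 s, if anything falls off the work surface, if the arm or the gripper's body presses on something with over 40 N, if the wrist force passes 120 N, or if a joint passes its speed limit or range.

## Working session

There is one attempt and no reset: what is moved stays moved. The work goes in short steps, Python scripts to look and compute and a tool call to move; the robot and the scene stay as the last step left them, time stands still between calls to the robot, and variables do not carry over. Pictures are saved under pics/ and viewed, and the job is handed in when it is done.

Besides the shell and the picture viewer there is one more tool, called as name(argument=value, ...) on one line, values as JSON. arm_command: Moves the arm, as the interface text tells. Shift numbers are shares of 50 cm and turn numbers shares of pi/4 rad, none past 1 either way. Its arguments: {"type":"object","properties":{"targets":{"type":"array"},"squeeze":{"type":"number"}},"required":["targets"]}

```bash
mkdir -p pics; python3 - <<'E'
from workcell import env
import cv2,json
s=env.state();print(s)
for n in["scene","side","wrist"]:
    p=env.camera_params(n);print(n,p)
    cv2.imwrite(f"pics/{n}0.png",env.grab_frame(n)[:,:,::-1])
E
```

```text
{'time_s': 0.0, 'qpos': array([-1.14536140e+00,  1.83511378e+01,  8.97042423e+01, -5.03605704e-04,
        7.20428704e+01, -1.14958010e+00]), 'qvel': array([-0.05299363,  0.03757955,  0.01548692,  0.09578257,  0.09881706,
        0.05567282]), 'effort': array([-5.01459035e-04, -4.12465632e+01, -2.31973493e+01,  7.28826877e-02,
        4.58198413e-02, -1.41870069e-04]), 'ee_pos': array([5.74517044e+02, 1.31769881e-02, 2.13139975e+02]), 'ee_rot': array([-1.79901760e+02, -1.49245060e-03,  9.00043731e+01]), 'force': array([-0.08812637,  0.27906481, -0.29378201]), 'torque': array([ 0.01088079, -0.01229532,  0.01346082]), 'gripper_width': 91.30480818692696}
scene {'camera_matrix': array([[483.93245437,   0.        , 318.32621419],
       [  0.        , 483.93245437, 198.97241045],
       [  0.        ,   0.        ,   1.        ]]), 'R': array([[-0.31676365,  0.94848953,  0.0053292 ],
       [ 0.78149136,  0.26416769, -0.56523154],
       [-0.537524  , -0.17488008, -0.82491509]]), 't': array([ 220.16542432, -374.43494031, 1555.26097761])}
side {'camera_matrix': array([[465.44480687,   0.  
[... 169 characters left out ...]
01819233],
       [-0.47451277, -0.53374373, -0.69996804],
       [ 0.48396063,  0.50603194, -0.71394242]]), 't': array([-439.99938352,  352.80569865,  939.58869173])}
wrist {'camera_matrix': array([[275.85129918,   0.        , 320.89138343],
       [  0.        , 275.85129918, 201.24577597],
       [  0.        ,   0.        ,   1.        ]]), 'hand_eye': array([[-3.88150142e-05, -9.59465431e-01, -2.81826340e-01,
         8.04435358e+01],
       [ 9.99999964e-01, -1.11588212e-04,  2.42170477e-04,
         1.45377372e+00],
       [-2.63802698e-04, -2.81826320e-01,  9.59465401e-01,
        -1.70591617e+02],
       [ 0.00000000e+00,  0.00000000e+00,  0.00000000e+00,
         1.00000000e+00]])}
```

View pics/scene0.png

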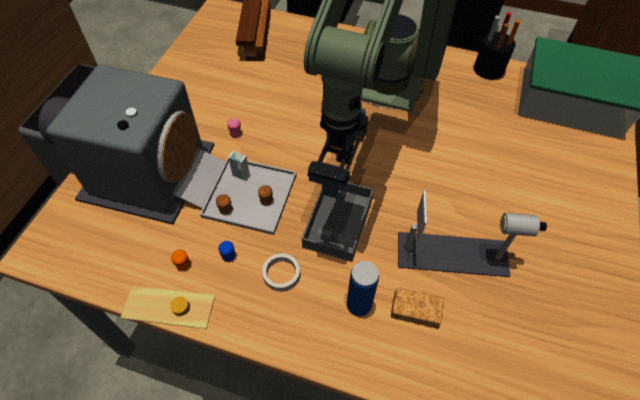

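View pics/side0.png

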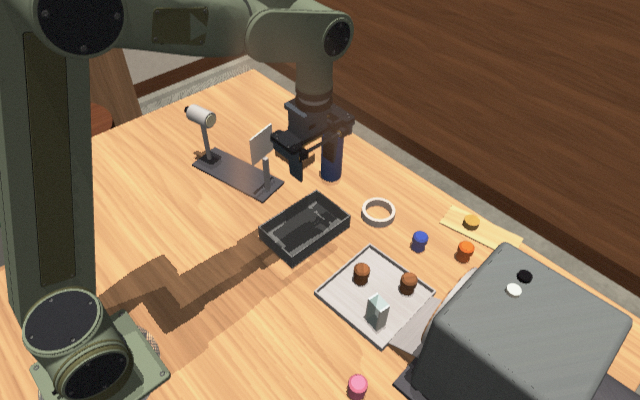

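View pics/wrist0.png

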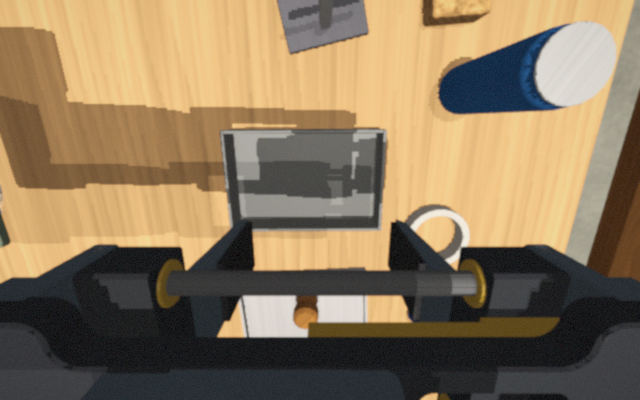

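Knobs: brown pair in the tray at scene (224,204) and (265,194), matching the description (wooden, in tray). Decoys are blue (227,250), orange (180,260), pink (234,127) and ochre on paper (180,306). The clear block is at (238,165). I'll confirm with enlarged crops.

```bash
python3 - <<'E'
import cv2
a=cv2.imread("pics/scene0.png")[140:240,170:310];cv2.imwrite("pics/c1.png",cv2.resize(a,None,fx=5.6,fy=5.6,interpolation=cv2.INTER_CUBIC))
a=cv2.imread("pics/side0.png")[235:355,305:445];cv2.imwrite("pics/c2.png",cv2.resize(a,None,fx=5,fy=5,interpolation=cv2.INTER_CUBIC))
a=cv2.imread("pics/scene0.png")[180:280,390:560];cv2.imwrite("pics/c3.png",cv2.resize(a,None,fx=4.5,fy=4.5,interpolation=cv2.INTER_CUBIC))
a=cv2.imread("pics/side0.png")[90:210,180:300];cv2.imwrite("pics/c4.png",cv2.resize(a,None,fx=5,fy=5,interpolation=cv2.INTER_CUBIC))
E
```

```text
(no output)
```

View pics/c1.png

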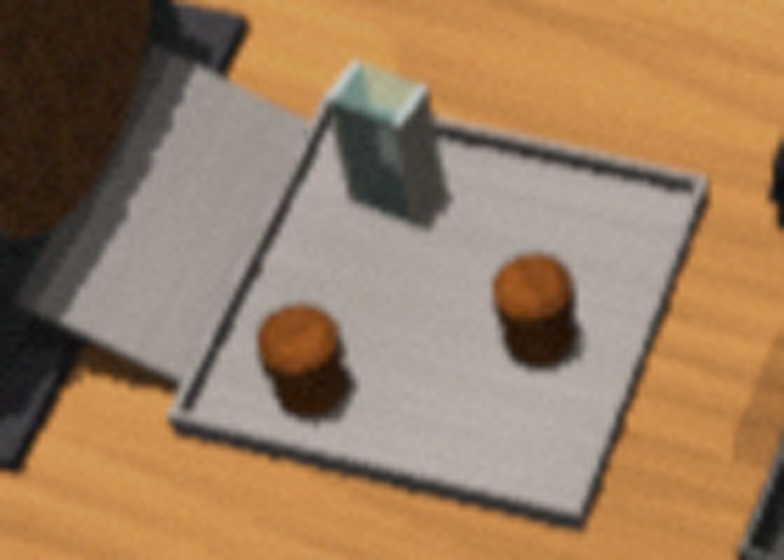

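View pics/c2.png

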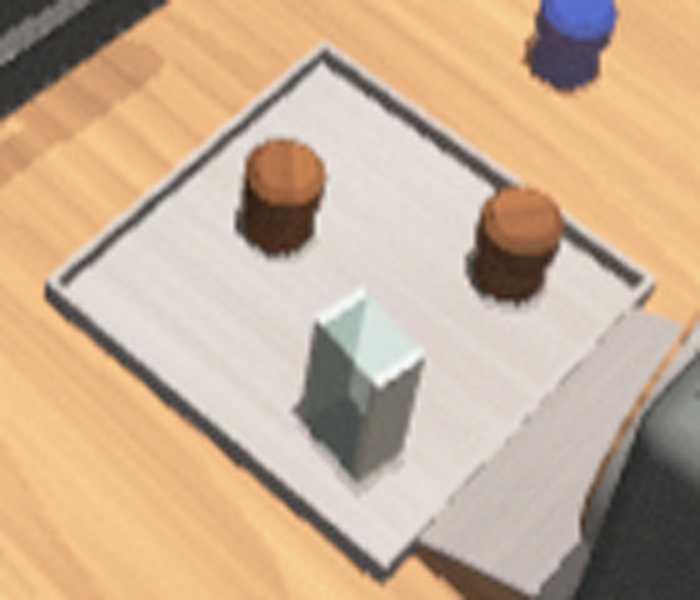

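View pics/c3.png

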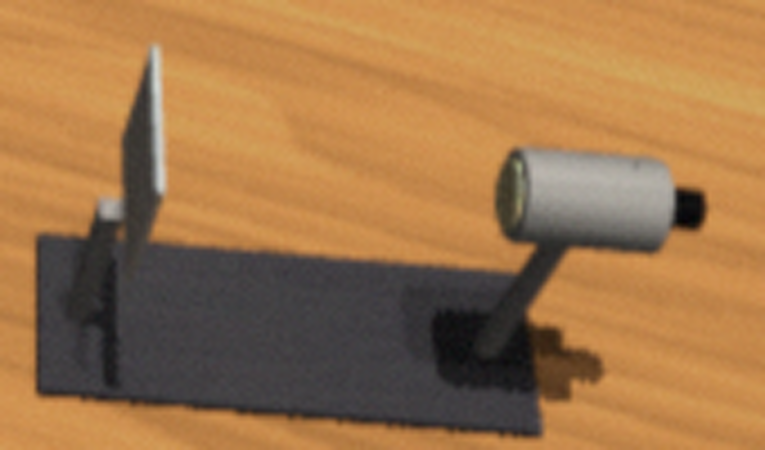

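View pics/c4.png

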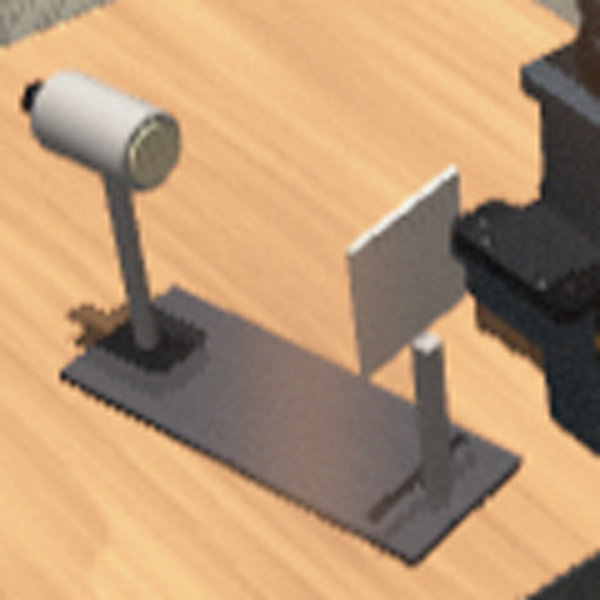

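```bash
python3 - <<'E'
import cv2
a=cv2.imread("pics/scene0.png")[170:270,290:390];cv2.imwrite("pics/c5.png",cv2.resize(a,None,fx=6,fy=6,interpolation=cv2.INTER_CUBIC))
a=cv2.imread("pics/side0.png")[180:270,250:360];cv2.imwrite("pics/c6.png",cv2.resize(a,None,fx=6,fy=6,interpolation=cv2.INTER_CUBIC))
E
```

```text
(no output)
```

View pics/c5.png

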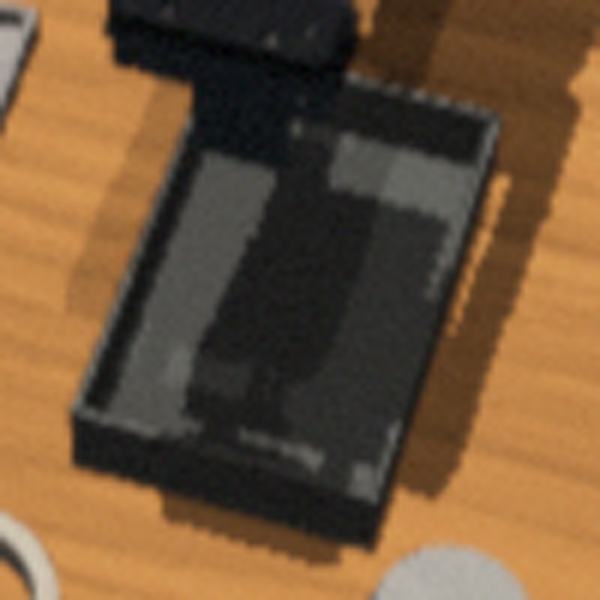

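View pics/c6.png

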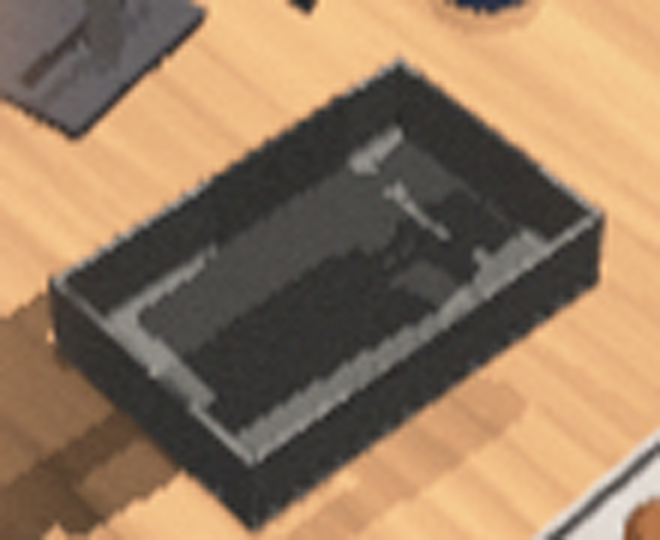

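```bash
cat > h.py <<'E'
import numpy as np,cv2
from workcell import env
C={n:env.camera_params(n) for n in["scene","side"]}
CR={1:("scene",170,140,5.6),2:("side",305,235,5),3:("scene",390,180,4.5),4:("side",180,90,5),5:("scene",290,170,6),6:("side",250,180,6)}
def pix(c,p):
    n,x,y,s=CR[c];return n,np.array([x+(p[0]+.5)/s-.5,y+(p[1]+.5)/s-.5])
def bp(n,p,z):
    c=C[n];d=c["R"].T@np.linalg.inv(c["camera_matrix"])@np.r_[p,1];o=-c["R"].T@c["t"]
    return o+d*(z-o[2])/d[2]
def proj(n,X):
    c=C[n];q=c["camera_matrix"]@(c["R"]@np.asarray(X)+c["t"]);return q[:2]/q[2]
E
python3 - <<'E'
from h import *
np.set_printoptions(precision=1,suppress=True)
def show(l,c,pts,z):
    print(l,CR[c][0],[bp(*pix(c,p),z)[:2] for p in pts])
show("tray",1,[(706,182),(178,413)],16);show("tray",2,[(325,47),(48,285),(385,572),(653,280)],16)
show("block",1,[(355,62),(428,92),(403,125),(328,100)],84);show("block",2,[(362,290),(425,355),(380,388),(317,320)],84)
show("knobL",1,[(300,337)],50);show("knobR",1,[(534,285)],50)
show("knobR",2,[(285,173)],50);show("knobL",2,[(519,223)],50)
show("tote",5,[(498,112),(375,500),(76,412)],45);show("tote",6,[(400,62),(602,212),(255,460),(53,283)],45)
show("stand",3,[(38,236),(38,388),(541,427)],8);show("stand",4,[(173,288),(62,373),(412,556),(520,458)],8)
show("lens",3,[(512,193)],160);show("lens",4,[(157,148)],160)
show("cardtop",3,[(155,45)],202.5);show("cardtop",4,[(457,170),(348,250)],202.5)
show("cardbot",3,[(163,190)],117.5);show("cardbot",4,[(370,375)],117.5)
E
```

```text
tray scene [array([ 446.6, -148.7]), array([ 650.9, -333.4])]
tray side [array([ 639.6, -143.9]), array([ 442.8, -154.3]), array([ 453. , -351.6]), array([ 651.8, -338.7])]
block scene [array([ 481. , -310.2]), array([ 486.8, -270.3]), array([ 508.8, -273.5]), array([ 506.3, -312.7])]
block side [array([ 509.6, -277.3]), array([ 505.7, -316.1]), array([ 480.3, -313.9]), array([ 484.6, -274.6])]
knobL scene [array([ 613.6, -283.3])]
knobR scene [array([ 552.6, -193.3])]
knobR side [array([ 549. , -198.7])]
knobL side [array([ 607.9, -288.6])]
tote scene [array([452.8,  68.1]), array([652.6,  70.5]), array([652.7, -55.6])]
tote side [array([649.8,  65.6]), array([652.7, -59.1]), array([456.7, -61. ]), array([453.7,  64.8])]
stand scene [array([538.1, 161.4]), array([631.2, 183.1]), array([567.7, 443.9])]
stand side [array([567.3, 439.2]), array([474.3, 416.3]), array([535.8, 160.2]), array([629.8, 181.1])]
lens scene [array([534. , 376.9])]
lens side [array([540.4, 376.4])]
cardtop scene [array([534.6, 191.1])]
cardtop side [array([617.2, 205.9]), array([535.8, 190. ])]
cardbot scene [array([558.7, 216.2])]
cardbot side [array([540.6, 189.8])]
```

Everything is localised to roughly 2 mm. Next I hover over the tray at the same height for a wrist view.

arm_command(targets=[[0.2,-0.38,-0.03,0,0],[0.2,-0.38,-0.03,0,0],[0.2,-0.38,-0.03,0,0],[0.2,-0.38,-0.03,0,0],[0.35,-0.38,-0.03,0,0],[0.35,-0.38,-0.03,0,0],[0.35,-0.38,-0.03,0,0],[0.35,-0.38,-0.03,0,0]], squeeze=15)

```text
time_s: 0.82
ee_pos: [559.5, -189.4, 213.0]
ee_rot: [-179.9, -0.1, 90.0]
force: [-0.8, 0.9, -0.4]
gripper_width: 59.0
```

```bash
python3 - <<'E'
from h import *
s=env.state();print(s["ee_pos"],s["ee_rot"],s["gripper_width"],s["time_s"])
cv2.imwrite("pics/w1.png",env.grab_frame("wrist")[:,:,::-1])
E
```

```text
[ 559.47470407 -189.37833215  213.02913592] [-1.79888850e+02 -5.54698261e-02  8.99943982e+01] 58.95455576954516 0.8167
```

View pics/w1.png

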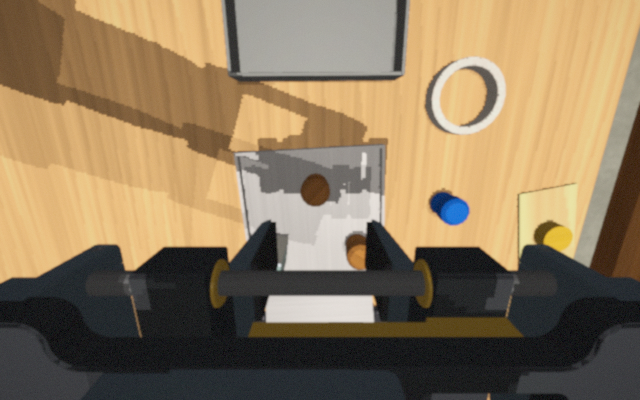

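```bash
cat >> h.py <<'E'
from scipy.spatial.transform import Rotation as Ro
W=env.camera_params("wrist")
def wbp(s,p,z):
    T=np.eye(4);T[:3,:3]=Ro.from_euler("xyz",s["ee_rot"],degrees=True).as_matrix();T[:3,3]=s["ee_pos"]
    M=T@W["hand_eye"];d=M[:3,:3]@np.linalg.inv(W["camera_matrix"])@np.r_[p,1];o=M[:3,3]
    return o+d*(z-o[2])/d[2]
E
python3 - <<'E'
from h import *
s=env.state()
for p,z in[((315,190),50),((357,252),50),((237,153),16),((384,146),16),((231,77),45),((404,74),45)]: print(p,wbp(s,p,z).round(1))
a=cv2.imread("pics/w1.png")[140:280,220:400];cv2.imwrite("pics/w1c.png",cv2.resize(a,None,fx=4,fy=4,interpolation=cv2.INTER_CUBIC))
E
```

```text
(315, 190) [ 553.5 -191.7   50. ]
(357, 252) [ 609.1 -276.7   50. ]
(237, 153) [ 449.9 -150.    16. ]
(384, 146) [ 643.6 -140.7   16. ]
(231, 77) [459.1 -61.5  45. ]
(404, 74) [654.4 -58.2  45. ]
```

View pics/w1c.png

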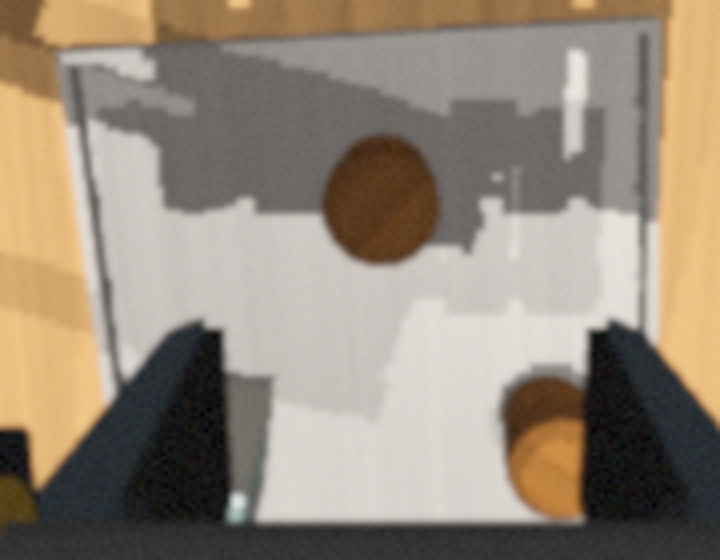

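arm_command(targets=[[0.35,-0.009,-0.015,0.08,0],[0.35,-0.009,-0.015,0.16,0],[0.35,-0.009,-0.015,0.24,0],[0.35,-0.009,-0.015,0.286,0],[0.35,-0.009,-0.015,0.286,0],[0.35,-0.009,-0.015,0.286,0]])

```text
time_s: 1.37
ee_pos: [551.7, -191.9, 69.7]
ee_rot: [-179.8, -0.1, 90.2]
force: [0.8, 0.1, -0.1]
gripper_width: 59.3
```

```bash
python3 - <<'E'
from h import *
s=env.state();print(s["ee_pos"],s["ee_rot"],s["gripper_width"],s["time_s"])
cv2.imwrite("pics/w2.png",env.grab_frame("wrist")[:,:,::-1])
E
```

```text
[ 551.72850631 -191.89719044   69.6654839 ] [-1.79783207e+02 -9.64191856e-02  9.01560918e+01] 59.25966307623738 1.3667
```

View pics/w2.png

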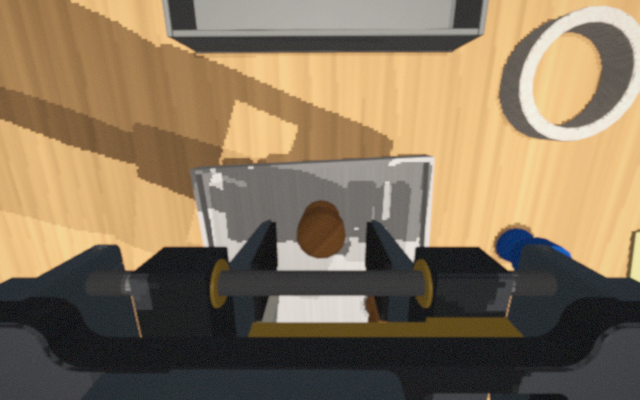

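```bash
python3 - <<'E'
from h import *
s=env.state()
for p,z in[((321,232),50),((192,169),16),((431,157),16),((167,34),45),((484,32),45)]: print(p,wbp(s,p,z).round(1))
a=cv2.imread("pics/w2.png")[150:290,230:410];cv2.imwrite("pics/w2c.png",cv2.resize(a,None,fx=4,fy=4,interpolation=cv2.INTER_CUBIC))
E
```

```text
(321, 232) [ 554.6 -192.6   50. ]
(192, 169) [ 448.1 -151.1   16. ]
(431, 157) [ 644.2 -140.7   16. ]
(167, 34) [457.  -60.2  45. ]
(484, 32) [657.1 -58.6  45. ]
```

View pics/w2c.png

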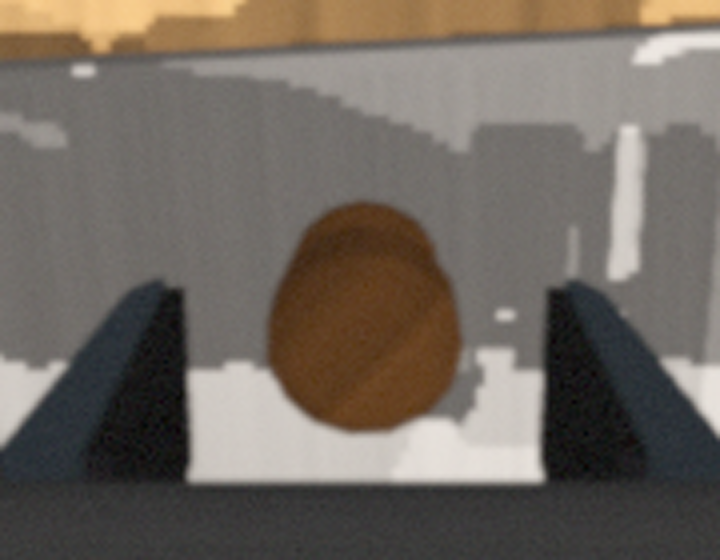

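arm_command(targets=[[0.35,-0.005,0.0,0.06,0],[0.35,-0.005,0.0,0.098,0],[0.35,-0.005,0.0,0.098,0],[0.8,-0.005,0.0,0.098,0],[0.8,-0.005,0.0,0.098,0],[0.8,-0.005,0.0,0.098,0],[0.8,-0.005,0.0,0.098,0],[0.8,-0.005,0.0,0.098,0]], squeeze=15)

```text
time_s: 2.08
ee_pos: [554.3, -195.5, 24.3]
ee_rot: [179.8, 0.1, 90.1]
force: [-0.7, 1.0, 6.8]
gripper_width: 37.2
```

arm_command(targets=[[0.8,0,0,0,0],[0.8,0,0,0,0]])

```text
time_s: 2.25
ee_pos: [554.8, -195.7, 25.0]
ee_rot: [179.7, 0.1, 90.1]
force: [-0.0, -0.2, 0.5]
gripper_width: 37.2
```

```bash
python3 - <<'E'
from h import *
s=env.state();print(s["ee_pos"],s["ee_rot"],s["gripper_width"],s["time_s"],s["force"])
cv2.imwrite("pics/w3.png",env.grab_frame("wrist")[:,:,::-1])
a=env.grab_frame("side")[200:330,280:460,::-1];cv2.imwrite("pics/s3.png",cv2.resize(a,None,fx=4,fy=4,interpolation=cv2.INTER_CUBIC))
E
```

```text
[ 554.75950732 -195.69787365   25.01292176] [1.79728710e+02 8.22506282e-02 9.01295636e+01] 37.19757762668583 2.25 [-0.02481864 -0.19068856  0.54390568]
```

View pics/s3.png

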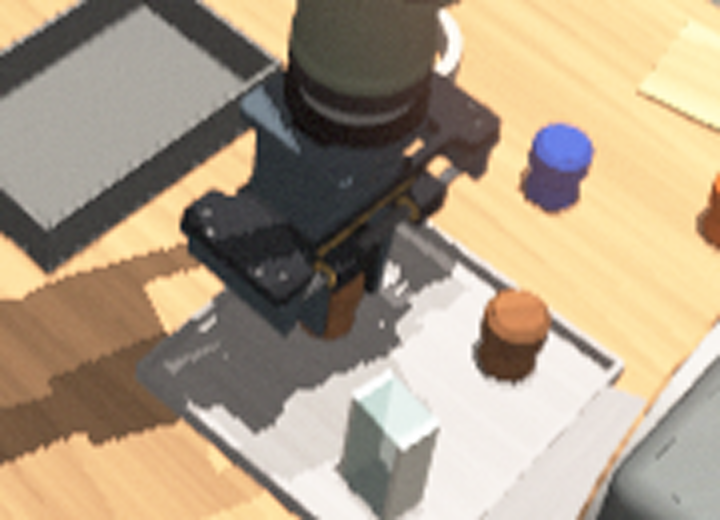

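View pics/w3.png

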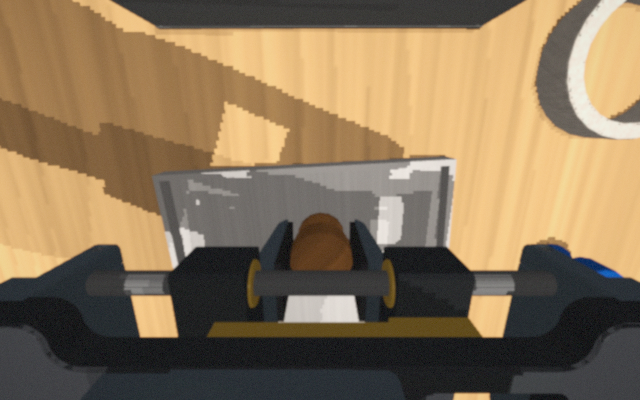

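arm_command(targets=[[0.8,0,0,-0.06,0],[0.8,0,0,-0.14,0],[0.8,0.06,0.02,-0.2,0],[0.8,0.14,0.04,-0.2,0],[0.8,0.22,0.06,-0.2,0],[0.8,0.3,0.08,-0.2,0],[0.8,0.38,0.086,-0.2,0],[0.8,0.4,0.086,-0.2,0]])

```text
time_s: 3.02
ee_pos: [596.7, 10.0, 124.0]
ee_rot: [179.8, -0.1, 90.4]
force: [-0.6, 0.8, -1.0]
gripper_width: 37.3
```

arm_command(targets=[[0.8,0,0,0,0],[0.8,0,0,0,0]])

```text
time_s: 3.18
ee_pos: [596.3, 10.6, 123.6]
ee_rot: [179.9, -0.1, 90.5]
force: [-0.3, 0.2, -0.0]
gripper_width: 37.3
```

```bash
python3 - <<'E'
from h import *
s=env.state();print(s["ee_pos"],s["ee_rot"],s["gripper_width"],s["time_s"],s["force"])
cv2.imwrite("pics/w4.png",env.grab_frame("wrist")[:,:,::-1])
a=env.grab_frame("scene")[100:280,230:410,::-1];cv2.imwrite("pics/s4.png",cv2.resize(a,None,fx=3,fy=3,interpolation=cv2.INTER_CUBIC))
E
```

```text
[596.31811816  10.61165729 123.59663118] [ 1.79876327e+02 -7.73576577e-02  9.04643075e+01] 37.341826765431954 3.1833 [-0.32672879  0.16589605 -0.01399683]
```

View pics/s4.png

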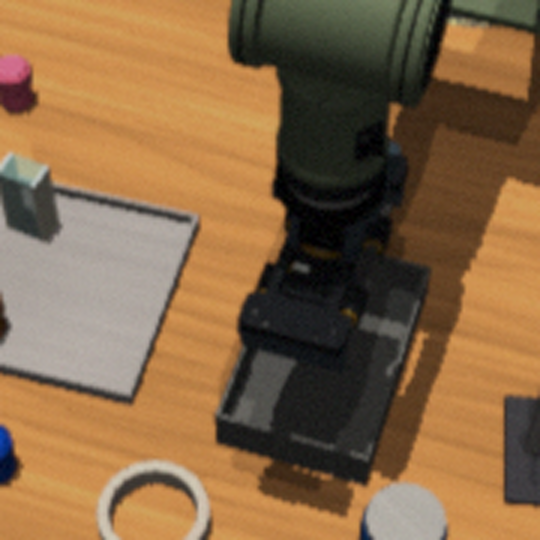

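View pics/w4.png

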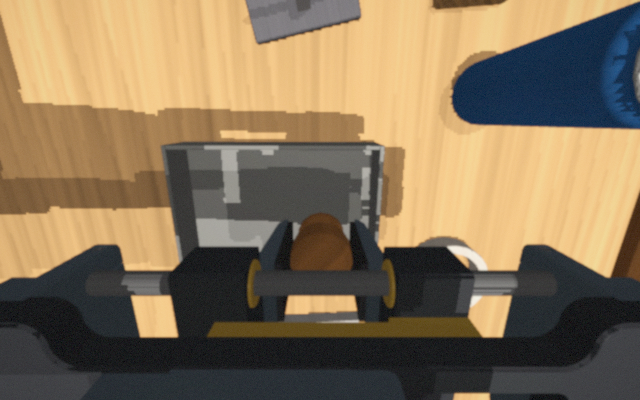

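arm_command(targets=[[0.8,-0.008,0.002,0.07,0],[0.8,-0.008,0.002,0.14,0],[0.8,-0.008,0.002,0.18,0],[0.8,-0.008,0.002,0.19,0],[0.8,-0.008,0.002,0.19,0],[0.8,-0.008,0.002,0.19,0],[0.8,-0.008,0.002,0.19,0]])

```text
time_s: 3.87
ee_pos: [599.2, 4.2, 30.6]
ee_rot: [179.6, -0.0, 90.3]
force: [0.3, 0.5, -0.3]
gripper_width: 37.2
```

arm_command(targets=[[0.8,0,0,0.004,0],[0.8,0,0,0.008,0],[0.8,0,0,0.01,0],[0.8,0,0,0.01,0],[0.8,0,0,0.01,0]])

```text
time_s: 4.28
ee_pos: [599.2, 4.3, 25.7]
ee_rot: [179.6, -0.0, 90.3]
force: [-0.4, -1.3, 0.5]
gripper_width: 37.0
```

arm_command(targets=[[0.8,0,0,0.002,0],[0.8,0,0,0.003,0],[0.8,0,0,0.003,0]])

```text
time_s: 4.53
ee_pos: [599.2, 4.4, 24.3]
ee_rot: [179.6, -0.0, 90.3]
force: [-0.3, 0.3, 1.2]
gripper_width: 37.3
```

arm_command(targets=[[0.8,0,0,0.002,0],[0.8,0,0,0.002,0],[0.8,0,0,0.002,0]])

```text
time_s: 4.78
ee_pos: [599.2, 4.4, 24.2]
ee_rot: [179.6, -0.0, 90.3]
force: [-1.9, 0.7, 7.3]
gripper_width: 37.1
```

In firm contact (7 N). Release by opening slowly, then rise.

arm_command(targets=[[0.5,0,0,0,0],[0.4,0,0,0,0],[0.38,0,0,0,0],[0.38,0,0,0,0],[0.38,0,0,0,0]])

```text
time_s: 5.2
ee_pos: [599.2, 4.4, 24.0]
ee_rot: [179.6, -0.0, 90.3]
force: [0.2, 0.3, 0.2]
gripper_width: 56.5
```

arm_command(targets=[[0.38,0,0,-0.04,0],[0.38,0,0,-0.1,0],[0.38,0,0,-0.16,0],[0.38,0,0,-0.24,0],[0.35,-0.06,0.0,-0.3,0],[0.35,-0.14,0,-0.3,0],[0.35,-0.2,0,-0.3,0],[0.35,-0.2,0,-0.3,0]])

```text
time_s: 5.87
ee_pos: [598.9, -100.7, 174.6]
ee_rot: [179.6, 0.1, 90.0]
force: [-0.9, 0.4, -0.1]
gripper_width: 59.5
```

```bash
python3 - <<'E'
from h import *
s=env.state();print(s["ee_pos"],s["ee_rot"],s["gripper_width"],s["time_s"],s["force"])
cv2.imwrite("pics/w5.png",env.grab_frame("wrist")[:,:,::-1])
E
```

```text
[ 598.90161406 -100.72730989  174.59316954] [1.79550014e+02 1.30701279e-01 9.00421952e+01] 59.472220067726916 5.8667 [-0.8713911   0.36732464 -0.05395007]
```

View pics/w5.png

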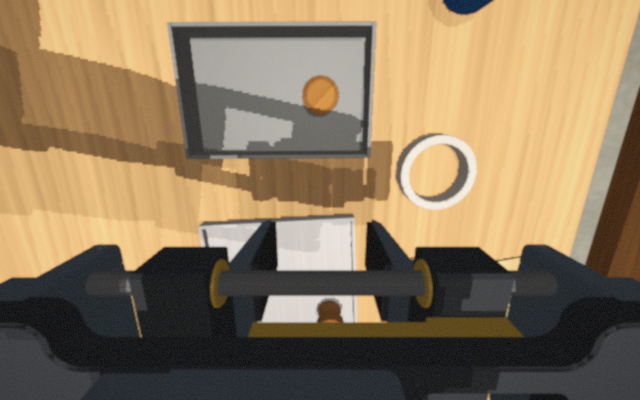

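arm_command(targets=[[0.35,-0.08,0.01,0,0],[0.35,-0.16,0.02,0,0],[0.35,-0.24,0.026,0,0],[0.35,-0.32,0.026,0.05,0],[0.35,-0.364,0.026,0.12,0],[0.35,-0.364,0.026,0.19,0],[0.35,-0.364,0.026,0.2,0],[0.35,-0.364,0.026,0.2,0]])

```text
time_s: 6.58
ee_pos: [610.4, -278.2, 70.7]
ee_rot: [-180.0, -0.3, 90.1]
force: [0.6, 0.4, 0.4]
gripper_width: 59.7
```

```bash
python3 - <<'E'
from h import *
s=env.state();print(s["ee_pos"],s["ee_rot"],s["gripper_width"],s["time_s"],s["force"])
f=env.grab_frame("wrist")[:,:,::-1];cv2.imwrite("pics/w6.png",f)
cv2.imwrite("pics/w6c.png",cv2.resize(f[150:290,230:410],None,fx=4,fy=4,interpolation=cv2.INTER_CUBIC))
E
```

```text
[ 610.44042007 -278.15075636   70.67189903] [-179.97322649   -0.26085453   90.0569288 ] 59.70956149901593 6.5833 [0.61387928 0.36271032 0.38659836]
```

View pics/w6c.png

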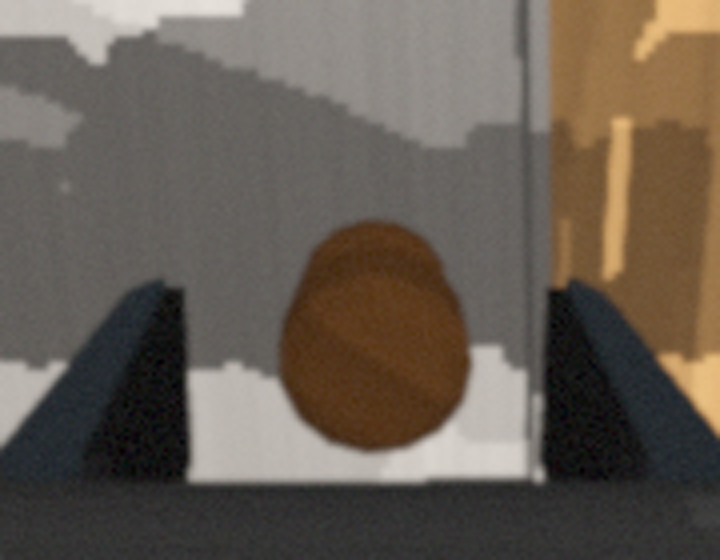

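arm_command(targets=[[0.35,-0.012,0.003,0.04,0],[0.35,-0.012,0.003,0.09,0],[0.35,-0.012,0.003,0.093,0],[0.35,-0.012,0.003,0.093,0],[0.8,-0.012,0.003,0.093,0],[0.8,-0.012,0.003,0.093,0],[0.8,-0.012,0.003,0.093,0],[0.8,-0.012,0.003,0.093,0]])

```text
time_s: 7.3
ee_pos: [614.9, -284.7, 28.8]
ee_rot: [179.6, -0.1, 90.1]
force: [-1.2, 0.6, 4.0]
gripper_width: 37.5
```

arm_command(targets=[[0.8,0,0,0,0],[0.8,0,0,0,0],[0.8,0,0,0,0]])

```text
time_s: 7.55
ee_pos: [614.9, -284.8, 28.9]
ee_rot: [179.6, -0.0, 90.1]
force: [-0.4, 0.6, -0.8]
gripper_width: 37.7
```

arm_command(targets=[[0.8,0,0,-0.06,0],[0.8,0,0,-0.14,0],[0.8,0.06,-0.02,-0.2,0],[0.8,0.13,-0.05,-0.2,0],[0.8,0.2,-0.08,-0.2,0],[0.8,0.27,-0.11,-0.2,0],[0.8,0.34,-0.14,-0.2,0],[0.8,0.41,-0.16,-0.2,0]])

```text
time_s: 8.22
ee_pos: [531.8, -78.6, 128.4]
ee_rot: [179.7, -0.1, 90.1]
force: [0.4, 0.4, -0.6]
gripper_width: 37.6
```

```bash
python3 - <<'E'
from h import *
s=env.state();print(s["ee_pos"],s["ee_rot"],s["gripper_width"],s["time_s"],s["force"])
cv2.imwrite("pics/w7.png",env.grab_frame("wrist")[:,:,::-1])
E
```

```text
[531.76436053 -78.6035997  128.39390413] [ 1.79665685e+02 -6.28059526e-02  9.00651314e+01] 37.60460885189739 8.2167 [ 0.35911133  0.42329804 -0.6494925 ]
```

View pics/w7.png

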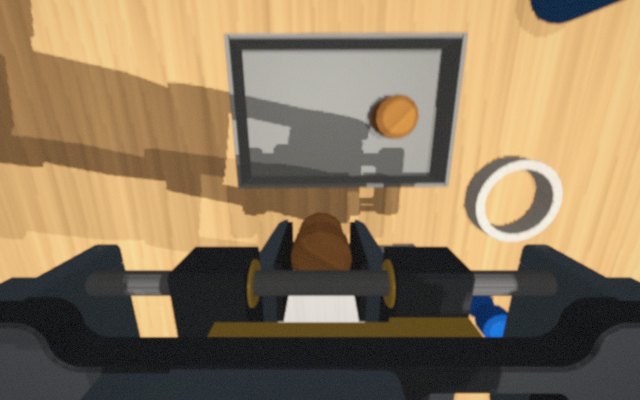

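arm_command(targets=[[0.8,0.08,-0.03,0,0],[0.8,0.16,-0.048,0,0],[0.8,0.165,-0.048,0.0,0],[0.8,0.165,-0.048,0.07,0],[0.8,0.165,-0.048,0.14,0],[0.8,0.165,-0.048,0.18,0],[0.8,0.165,-0.048,0.188,0],[0.8,0.165,-0.048,0.188,0]])

```text
time_s: 8.93
ee_pos: [504.7, 9.9, 33.6]
ee_rot: [-180.0, -0.4, 90.2]
force: [0.3, 0.1, -0.1]
gripper_width: 37.5
```

arm_command(targets=[[0.8,0,0,0,0],[0.8,0,0,0,0]])

```text
time_s: 9.1
ee_pos: [506.1, 9.7, 34.9]
ee_rot: [179.9, -0.3, 90.2]
force: [0.4, 1.0, -0.5]
gripper_width: 37.2
```

arm_command(targets=[[0.8,0,0,0.005,0],[0.8,0,0,0.01,0],[0.8,0,0,0.01,0],[0.8,0,0,0.01,0]])

```text
time_s: 9.43
ee_pos: [506.2, 9.6, 30.1]
ee_rot: [179.9, -0.3, 90.2]
force: [0.3, 1.2, -0.1]
gripper_width: 37.7
```

arm_command(targets=[[0.8,0,0,0.002,0],[0.8,0,0,0.002,0],[0.8,0,0,0.002,0]])

```text
time_s: 9.68
ee_pos: [506.1, 9.7, 29.1]
ee_rot: [179.9, -0.3, 90.2]
force: [0.5, -0.0, -0.6]
gripper_width: 37.3
```

arm_command(targets=[[0.8,0,0,0.002,0],[0.8,0,0,0.002,0],[0.8,0,0,0.002,0]])

```text
time_s: 9.93
ee_pos: [506.2, 9.8, 28.8]
ee_rot: [179.8, -0.4, 90.2]
force: [-1.1, 0.6, 5.5]
gripper_width: 37.2
```

arm_command(targets=[[0.8,0,0,0.002,0],[0.8,0,0,0.002,0],[0.8,0,0,0.002,0]])

```text
time_s: 10.18
ee_pos: [506.2, 9.8, 28.7]
ee_rot: [179.8, -0.4, 90.2]
force: [-1.6, 0.2, 7.4]
gripper_width: 37.3
```

arm_command(targets=[[0.5,0,0,0,0],[0.4,0,0,0,0],[0.38,0,0,0,0],[0.38,0,0,0,0],[0.38,0,0,0,0]])

```text
time_s: 10.6
ee_pos: [506.2, 9.8, 28.6]
ee_rot: [179.8, -0.4, 90.2]
force: [-0.2, 1.0, 0.4]
gripper_width: 56.4
```

arm_command(targets=[[0.38,0,0,-0.04,0],[0.38,0,0,-0.1,0],[0.38,0,0,-0.16,0],[0.3,0,0,-0.24,0],[0.2,-0.06,0.0,-0.3,0],[0.1,-0.14,0,-0.3,0],[0.1,-0.2,0,-0.3,0],[0.1,-0.2,0,-0.3,0]])

```text
time_s: 11.27
ee_pos: [506.4, -95.5, 178.6]
ee_rot: [179.7, -0.2, 90.0]
force: [0.7, -0.2, 0.1]
gripper_width: 82.1
```

```bash
python3 - <<'E'
from h import *
s=env.state();print(s["ee_pos"],s["ee_rot"],s["gripper_width"],s["time_s"],s["force"])
cv2.imwrite("pics/w8.png",env.grab_frame("wrist")[:,:,::-1])
E
```

```text
[506.3908193  -95.5152898  178.56023622] [179.73169718  -0.19083187  89.95954852] 82.13511510293408 11.2667 [ 0.66737556 -0.19268439  0.08684486]
```

View pics/w8.png

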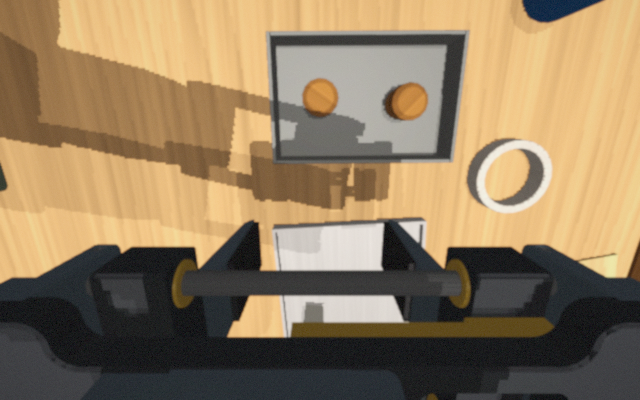

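Both knobs stand in the tote at (320,96) and (409,101). Next I turn the jaws toward the block's frosted axis.

arm_command(targets=[[0.1,-0.04,0,0,0.15],[0.1,-0.08,0,0,0.3],[0.1,-0.12,0,0,0.45],[0.1,-0.16,0,0,0.6],[0.1,-0.2,0,0,0.75],[0.1,-0.2,0,0,0.9],[0.1,-0.2,0,0,1],[0.1,-0.2,0,0,1]])

```text
time_s: 11.98
ee_pos: [505.8, -192.4, 176.8]
ee_rot: [-179.8, -0.4, 44.9]
force: [-0.6, 0.9, -0.1]
gripper_width: 81.9
```

arm_command(targets=[[0.1,0,0,0,0.15],[0.1,0,0,0,0.3],[0.1,0,0,0,0.45],[0.1,0,0,0,0.6],[0.1,0,0,0,0.75],[0.1,0,0,0,0.9],[0.1,0,0,0,1],[0.1,0,0,0,1]])

```text
time_s: 12.65
ee_pos: [505.8, -191.4, 176.4]
ee_rot: [-179.6, -0.1, -0.0]
force: [-0.5, 0.6, 0.1]
gripper_width: 82.1
```

arm_command(targets=[[0.1,-0.02,0.06,0,0.133],[0.1,-0.04,0.12,0,0.133],[0.1,-0.052,0.17,0.03,0.133],[0.1,-0.052,0.198,0.05,0.133],[0.1,-0.052,0.198,0.05,0.133],[0.1,-0.052,0.198,0.05,0.133]])

```text
time_s: 13.15
ee_pos: [479.6, -289.5, 149.5]
ee_rot: [-179.4, 0.1, -6.0]
force: [0.7, 0.3, 0.5]
gripper_width: 82.0
```

```bash
python3 - <<'E'
from h import *
s=env.state();print(s["ee_pos"],s["ee_rot"],s["gripper_width"],s["time_s"],s["force"])
f=env.grab_frame("wrist")[:,:,::-1];cv2.imwrite("pics/w9.png",f)
cv2.imwrite("pics/w9c.png",cv2.resize(f[130:290,220:420],None,fx=4,fy=3.75,interpolation=cv2.INTER_CUBIC))
E
```

```text
[ 479.55665554 -289.51510563  149.53176966] [-1.79441999e+02  8.63388275e-02 -5.95152196e+00] 82.03179124504517 13.15 [0.71604299 0.28884043 0.5120961 ]
```

View pics/w9.png

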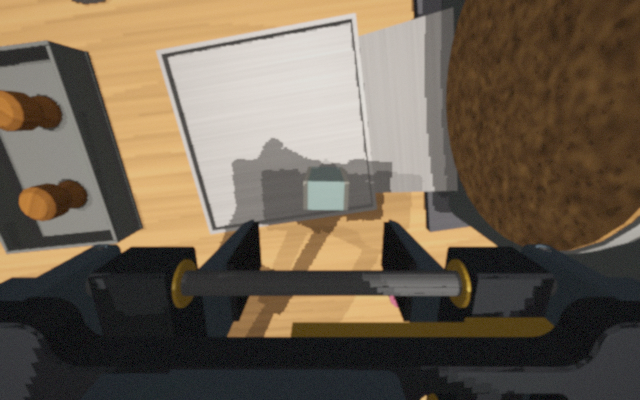

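View pics/w9c.png

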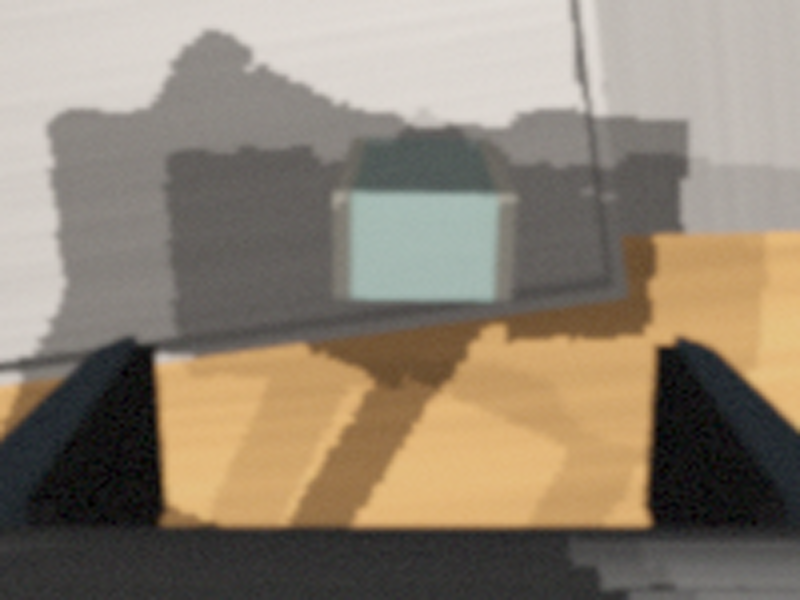

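```bash
python3 - <<'E'
from h import *
s=env.state()
P=[wbp(s,(220+(u+.5)/4-.5,130+(v+.5)/3.75-.5),84) for u,v in[(333,190),(517,192),(512,301),(335,300)]]
P=np.array(P);print(P.round(1),P.mean(0))
R=Ro.from_euler("xyz",s["ee_rot"],degrees=True).as_matrix()
print("tool",R.T@(P.mean(0)-s["ee_pos"]))
for i,j in[(0,1),(3,2)]:
    d=P[i]-P[j];print(np.degrees(np.arctan2(-d[0],d[1])),np.linalg.norm(d))
E
```

```text
[[ 512.5 -275.4   84. ]
 [ 508.  -315.4   84. ]
 [ 481.4 -312.3   84. ]
 [ 485.6 -272.6   84. ]] [ 496.86696946 -293.91602678   84.        ]
tool [17.24771766  3.58165134 66.1985912 ]
-6.467484722315387 40.269409560541234
-6.088774503514327 39.95475162476705
```

arm_command(targets=[[0.25,0.034,0.007,0,0.005],[0.25,0.034,0.007,0.05,0.005],[0.25,0.034,0.007,0.1,0.005],[0.25,0.034,0.007,0.1,0.005],[0.25,0.034,0.007,0.1,0.005]])

```text
time_s: 13.62
ee_pos: [496.5, -292.4, 99.8]
ee_rot: [-179.4, 0.1, -6.0]
force: [0.8, 0.4, -0.1]
gripper_width: 68.1
```

```bash
python3 - <<'E'
from h import *
s=env.state();print(s["ee_pos"],s["ee_rot"],s["gripper_width"],s["time_s"],s["force"])
f=env.grab_frame("wrist")[:,:,::-1];cv2.imwrite("pics/w10.png",f)
cv2.imwrite("pics/w10c.png",cv2.resize(f[130:290,220:420],None,fx=4,fy=3.75,interpolation=cv2.INTER_CUBIC))
E
```

```text
[ 496.50421699 -292.39391359   99.82783215] [-1.79397194e+02  1.39422604e-01 -6.01815130e+00] 68.05711267151914 13.6167 [ 0.79506814  0.35333988 -0.14398134]
```

View pics/w10c.png

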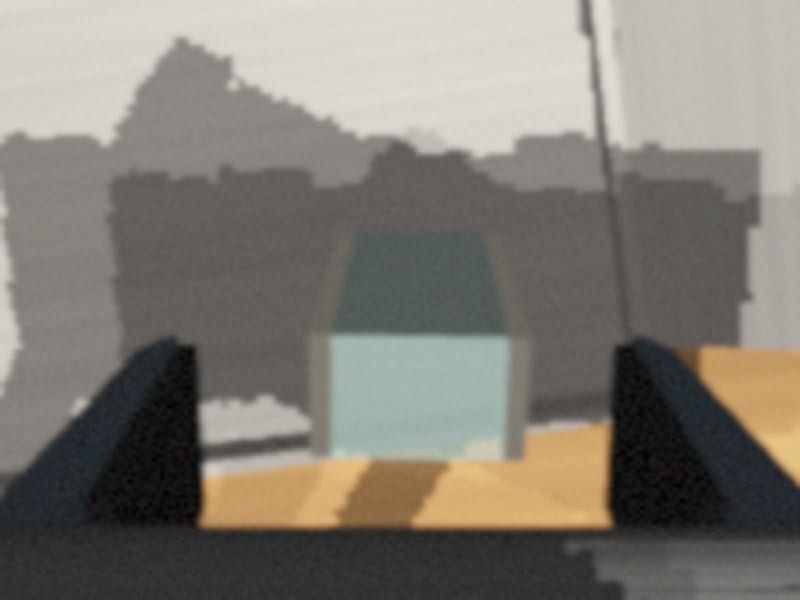

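arm_command(targets=[[0.25,0.0,0.003,0.04,0],[0.25,0,0.003,0.08,0],[0.25,0,0.003,0.12,0],[0.25,0,0.003,0.12,0],[0.25,0,0.003,0.12,0],[0.25,0,0.003,0.12,0]])

```text
time_s: 14.17
ee_pos: [498.7, -294.8, 43.1]
ee_rot: [-179.6, -0.2, -6.0]
force: [-0.1, -0.2, 0.4]
gripper_width: 68.6
```

```bash
python3 - <<'E'
from h import *
s=env.state();print(s["ee_pos"],s["ee_rot"],s["gripper_width"],s["time_s"],s["force"])
f=env.grab_frame("wrist")[:,:,::-1]
cv2.imwrite("pics/w11c.png",cv2.resize(f[130:290,220:420],None,fx=4,fy=3.75,interpolation=cv2.INTER_CUBIC))
E
```

```text
[ 498.69010633 -294.81498043   43.12657454] [-179.5683512    -0.21223836   -6.02383602] 68.62724131208256 14.1667 [-0.07914794 -0.20785145  0.41600602]
```

View pics/w11c.png

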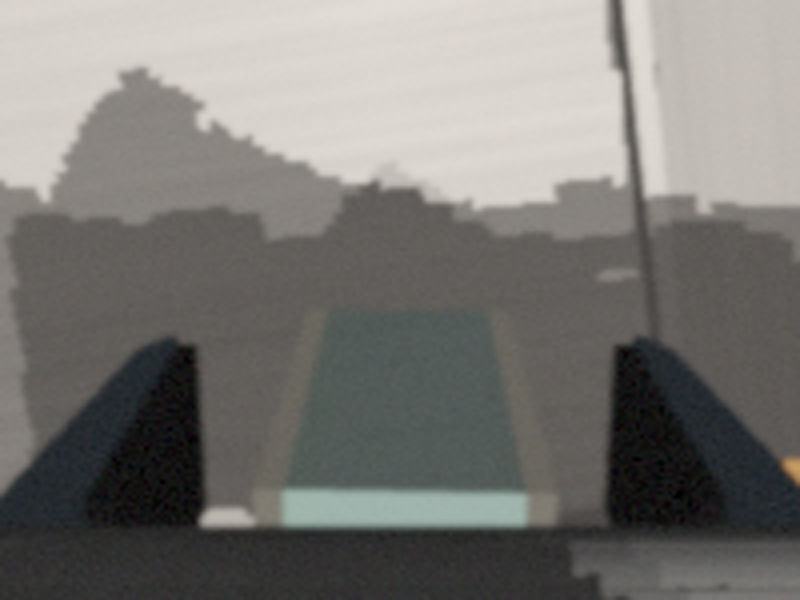

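arm_command(targets=[[0.3,-0.003,0,0,0],[0.8,-0.003,0,0,0],[0.8,-0.003,0,0,0],[0.8,-0.003,0,0,0],[0.8,-0.003,0,0,0],[0.8,-0.003,0,0,0],[0.8,-0.003,0,0,0]], squeeze=20)

```text
time_s: 14.8
ee_pos: [497.3, -294.8, 43.5]
ee_rot: [-179.6, -0.2, -6.0]
force: [-1.0, 0.2, 3.0]
gripper_width: 39.7
```

arm_command(targets=[[0.8,0,0,-0.02,0],[0.8,0,0,-0.05,0],[0.8,0,0,-0.1,0],[0.8,0,0,-0.16,0],[0.8,0,0,-0.2,0],[0.8,0,0,-0.2,0]])

```text
time_s: 15.3
ee_pos: [499.3, -297.1, 148.6]
ee_rot: [-179.8, -0.7, -6.0]
force: [1.3, 0.2, 0.6]
gripper_width: 40.4
```

```bash
python3 - <<'E'
from h import *
s=env.state();print(s["ee_pos"],s["ee_rot"],s["gripper_width"],s["time_s"],s["force"])
f=env.grab_frame("wrist")[:,:,::-1];cv2.imwrite("pics/w12.png",f)
f=env.grab_frame("side")[:,:,::-1]
cv2.imwrite("pics/s12c.png",cv2.resize(f[200:350,290:460],None,fx=4,fy=4,interpolation=cv2.INTER_CUBIC))
E
```

```text
[ 499.31862794 -297.08705169  148.64526723] [-179.83239046   -0.74408421   -6.02808539] 40.39799106379011 15.3 [1.34771833 0.21866512 0.59622028]
```

View pics/w12.png

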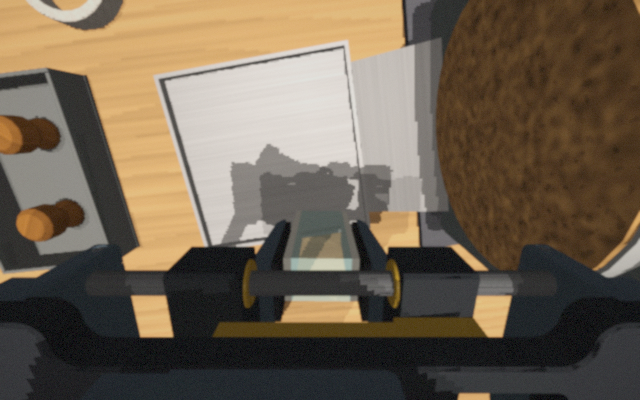

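View pics/s12c.png

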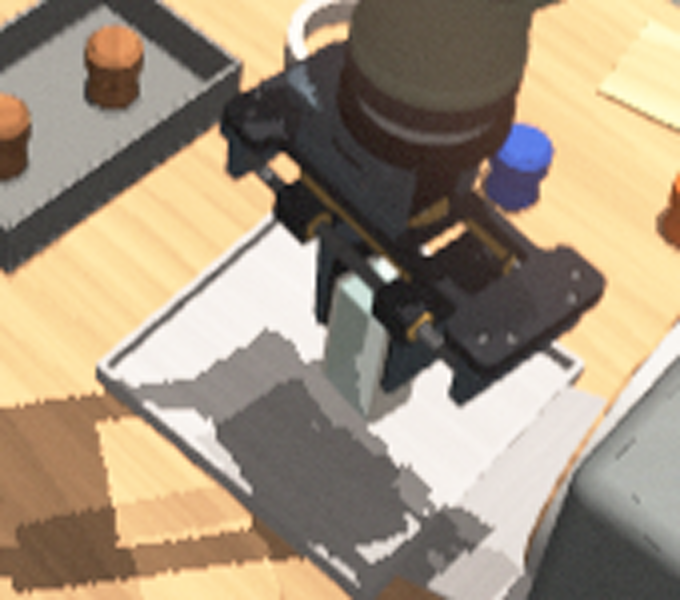

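arm_command(targets=[[0.8,0,0,-0.06,0],[0.8,0,0,-0.12,0],[0.8,0,0,-0.18,0],[0.8,0,0,-0.24,0],[0.8,0,0,-0.26,0],[0.8,0,0,-0.26,0]])

```text
time_s: 15.9
ee_pos: [496.8, -296.8, 275.2]
ee_rot: [-179.7, -0.5, -6.0]
force: [1.0, 0.2, -0.9]
gripper_width: 39.9
```

arm_command(targets=[[0.8,0,-0.06,0,-0.12],[0.8,0,-0.13,0,-0.25],[0.8,0,-0.2,0,-0.38],[0.8,0,-0.27,0,-0.5],[0.8,0,-0.34,0,-0.62],[0.8,0,-0.41,0,-0.75],[0.8,0,-0.48,0,-0.88],[0.8,0,-0.53,0,-1]])

```text
time_s: 16.57
ee_pos: [523.0, -30.4, 273.2]
ee_rot: [-179.8, -0.3, 39.3]
force: [1.0, -0.2, -0.5]
gripper_width: 39.7
```

arm_command(targets=[[0.8,0,0,0,0]])

```text
time_s: 16.65
ee_pos: [522.2, -26.3, 270.4]
ee_rot: [-179.5, -0.2, 39.7]
force: [0.2, -0.0, -1.1]
gripper_width: 40.2
```

arm_command(targets=[[0.8,0.035,-0.04,-0.02,-0.13],[0.8,0.075,-0.08,-0.04,-0.26],[0.8,0.11,-0.12,-0.04,-0.4],[0.8,0.15,-0.16,-0.04,-0.53],[0.8,0.19,-0.2,-0.04,-0.66],[0.8,0.23,-0.24,-0.04,-0.8],[0.8,0.263,-0.29,-0.04,-0.93],[0.8,0.263,-0.29,-0.04,-1]])

```text
time_s: 17.32
ee_pos: [529.3, 172.9, 288.4]
ee_rot: [-179.5, -0.5, 85.1]
force: [-0.5, -0.1, -0.7]
gripper_width: 40.0
```

arm_command(targets=[[0.8,0,0,0,-0.16],[0.8,0,0,0,-0.32],[0.8,0,0,0,-0.41],[0.8,0,0,0,-0.41],[0.8,0,0,0,-0.41]])

```text
time_s: 17.73
ee_pos: [528.6, 172.3, 286.0]
ee_rot: [-179.4, -0.6, 103.4]
force: [-0.3, 0.1, -0.3]
gripper_width: 40.0
```

```bash
python3 - <<'E'
from h import *
s=env.state();print(s["ee_pos"],s["ee_rot"],s["gripper_width"],s["time_s"],s["force"])
f=env.grab_frame("wrist")[:,:,::-1];cv2.imwrite("pics/w13.png",f)
f=env.grab_frame("scene")[:,:,::-1];cv2.imwrite("pics/sc13.png",f)
f=env.grab_frame("side")[:,:,::-1];cv2.imwrite("pics/si13.png",f)
E
```

```text
[528.64079548 172.25641964 286.04689751] [-179.42292834   -0.62639092  103.4215626 ] 40.00352924115043 17.7333 [-0.25623921  0.12692143 -0.25039757]
```

View pics/w13.png

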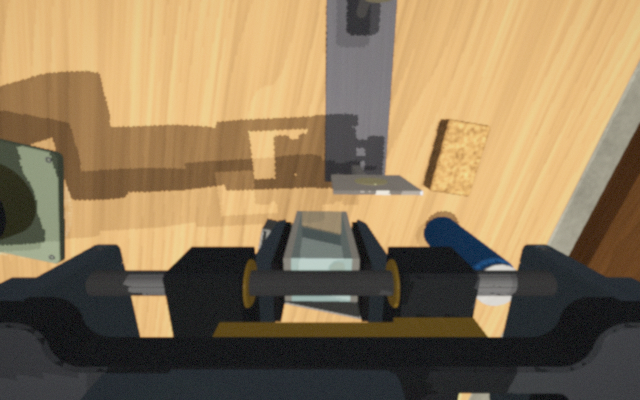

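View pics/sc13.png

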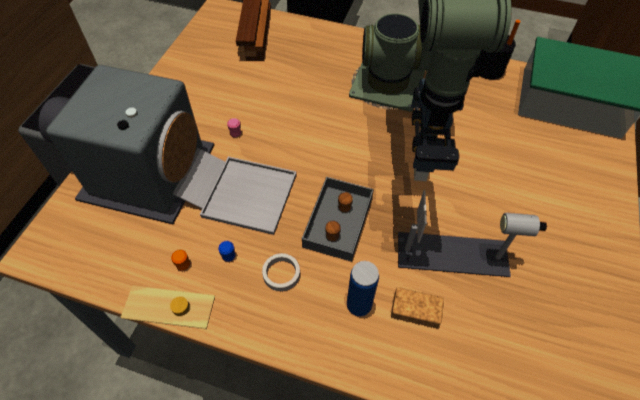

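View pics/si13.png

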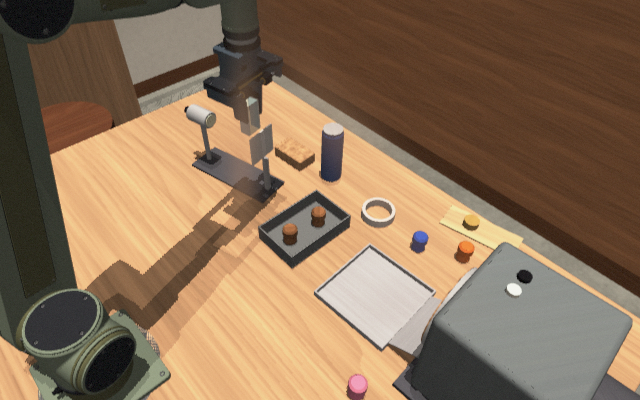

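```bash
python3 - <<'E'
import cv2
f=cv2.imread("pics/w13.png")
cv2.imwrite("pics/w13c.png",cv2.resize(f[0:210,300:440],None,fx=4,fy=2.85,interpolation=cv2.INTER_CUBIC))
cv2.imwrite("pics/w13d.png",cv2.resize(f[150:210,310:440],None,fx=6,fy=6,interpolation=cv2.INTER_CUBIC))
E
```

```text
(no output)
```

View pics/w13c.png

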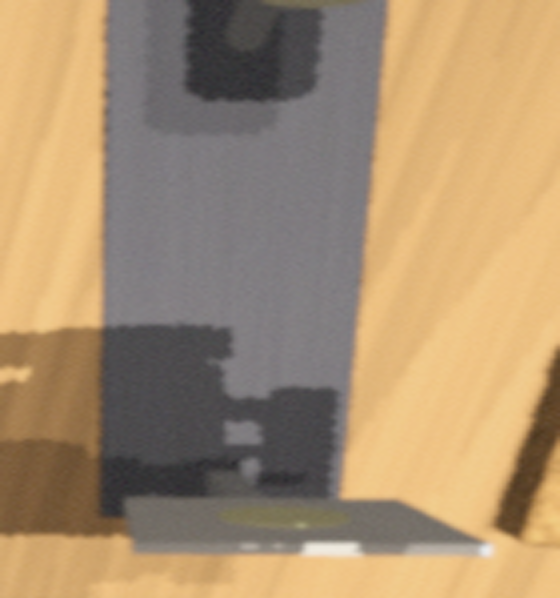

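View pics/w13d.png

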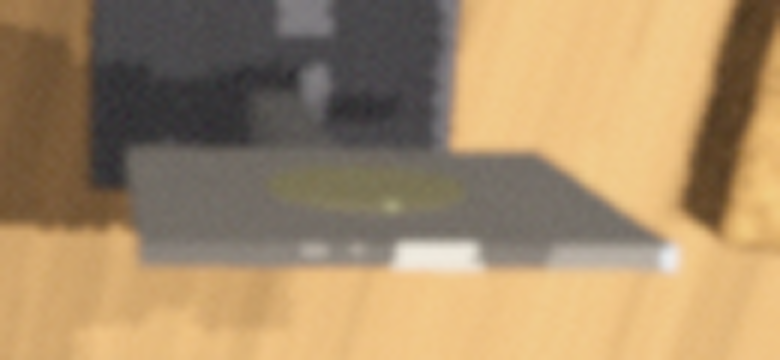

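```bash
python3 - <<'E'
from h import *
from scipy.optimize import least_squares
np.set_printoptions(precision=2,suppress=True)
s=env.state()
d=lambda u,v:(310+(u+.5)/6-.5,150+(v+.5)/6-.5)
BL,BR=[wbp(s,d(*p),117.5) for p in[(126,148),(540,152)]]
TL,TR=[wbp(s,d(*p),202.5) for p in[(140,242),(660,242)]]
print("bot",BL,BR,"top",TL,TR)
for a,b in((BL,BR),(TL,TR)):
    v=b-a;print(np.degrees(np.arctan2(v[1],v[0])),np.linalg.norm(v))
spot=wbp(s,d(363,188),160);print("spot",spot)
c=lambda u,v:(300+(u+.5)/4-.5,(v+.5)/2.85-.5)
L=[wbp(s,c(*p),8) for p in[(108,5),(102,512)]];R=[wbp(s,c(*p),8) for p in[(385,5),(334,495)]]
for a,b in(L,R):
    v=a-b;print(a,b,"foot yaw",np.degrees(np.arctan2(-v[0],v[1])))
E
```

```text
bot [537.26 192.09 117.5 ] [621.28 211.49 117.5 ] top [537.18 192.15 202.5 ] [617.4  211.54 202.5 ]
13.001284672759438 86.235903537221
13.584451556106128 82.5243492664035
spot [578.4  202.19 160.  ]
[479.67 411.57   8.  ] [538.13 163.38   8.  ] foot yaw 13.253017890349659
[574.56 434.08   8.  ] [628.71 195.53   8.  ] foot yaw 12.78928948949776
```

arm_command(targets=[[0.8,0.05,0.025,0,0],[0.8,0.1,0.05,0,0],[0.8,0.15,0.08,0,0],[0.8,0.2,0.105,0,0],[0.8,0.2135,0.111,0,0],[0.8,0.2135,0.111,0,0],[0.8,0.2135,0.111,0,0]])

```text
time_s: 18.47
ee_pos: [557.9, 288.7, 287.8]
ee_rot: [-179.5, -0.6, 103.5]
force: [0.8, -1.0, 0.1]
gripper_width: 40.0
```

arm_command(targets=[[0.8,0,0,0,0],[0.8,0,0,0,0]])

```text
time_s: 18.63
ee_pos: [557.7, 287.3, 288.0]
ee_rot: [-179.5, -0.5, 103.4]
force: [0.7, -0.0, -0.2]
gripper_width: 39.9
```

```bash
python3 - <<'E'
from h import *
s=env.state();print(s["ee_pos"],s["ee_rot"],s["gripper_width"],s["time_s"],s["force"])
f=env.grab_frame("wrist")[:,:,::-1];cv2.imwrite("pics/w14.png",f)
E
```

```text
[557.68446364 287.2836549  287.96576649] [-179.48710156   -0.54232797  103.39599742] 39.93123162193641 18.6333 [ 0.72177961 -0.04545691 -0.18999566]
```

View pics/w14.png

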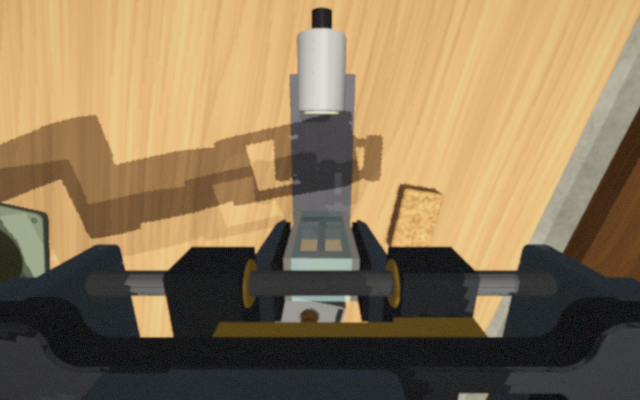

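```bash
python3 - <<'E'
import cv2
f=cv2.imread("pics/w14.png")
cv2.imwrite("pics/w14c.png",cv2.resize(f[0:130,270:370],None,fx=5,fy=4.6,interpolation=cv2.INTER_CUBIC))
cv2.imwrite("pics/w14d.png",cv2.resize(f[190:310,250:390],None,fx=5,fy=5,interpolation=cv2.INTER_CUBIC))
E
```

```text
(no output)
```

View pics/w14c.png

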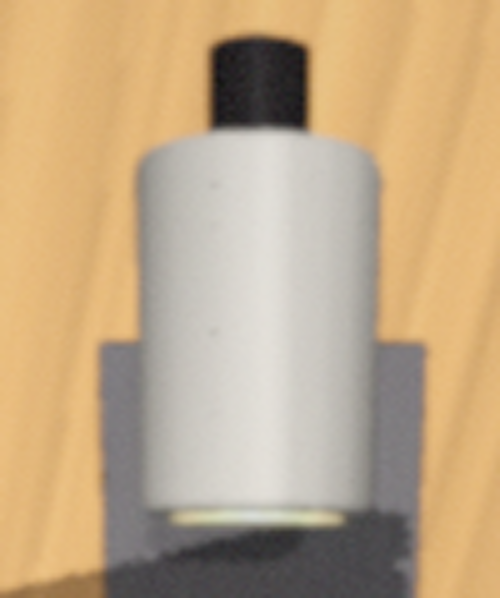

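View pics/w14d.png

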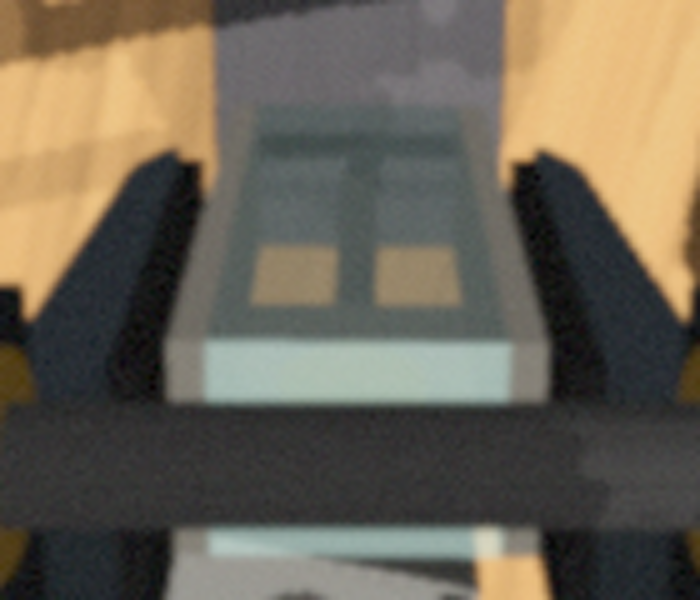

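```bash
python3 - <<'E'
from h import *
np.set_printoptions(precision=2,suppress=True)
s=env.state()
T=Ro.from_euler("xyz",s["ee_rot"],degrees=True).as_matrix()
c=lambda u,v:(270+(u+.5)/5-.5,(v+.5)/4.6-.5)
d=lambda u,v:(250+(u+.5)/5-.5,190+(v+.5)/5-.5)
l,r=wbp(s,c(147,505),162),wbp(s,c(372,505),162);print("front",l,r,(l+r)/2,np.linalg.norm(r-l))
l2,r2=wbp(s,c(141,160),162),wbp(s,c(379,160),162);print("back",l2,r2,(l2+r2)/2,np.linalg.norm(r2-l2))
v=(l2+r2)/2-(l+r)/2;print("yaw",np.degrees(np.arctan2(-v[0],v[1])))
print("front top",wbp(s,c(258,510),184),"lens bottom-ish",wbp(s,c(258,522),150))
z=s["ee_pos"][2]+40
for p in[(165,340),(550,340),(540,555),(172,555)]: print("blk tool",T.T@(wbp(s,d(*p),z)-s["ee_pos"]))
# bottom clear front edge
for p in[(250,105),(465,105)]: print("bot tool",T.T@(wbp(s,d(*p),z-80)-s["ee_pos"]))
E
```

```text
front [515.15 371.8  162.  ] [559.99 382.46 162.  ] [537.57 377.13 162.  ] 46.085317795179876
back [499.67 438.21 162.  ] [543.99 448.67 162.  ] [521.83 443.44 162.  ] 45.54266046953063
yaw 13.35426658219176
front top [537.9  375.17 184.  ] lens bottom-ish [537.95 373.92 150.  ]
blk tool [ 10.75 -18.59 -39.74]
blk tool [ 10.93  21.86 -40.09]
blk tool [-15.19  21.75 -40.34]
blk tool [-15.42 -18.81 -39.99]
bot tool [ 10.3  -15.55  40.24]
bot tool [10.4  19.03 39.94]
```

arm_command(targets=[[0.8,0.0054,0.0006,0.03,0],[0.8,0.0054,0.0006,0.07,0],[0.8,0.0054,0.0006,0.12,0],[0.8,0.0054,0.0006,0.17,0],[0.8,0.0054,0.0006,0.21,0],[0.8,0.0054,0.0006,0.245,0],[0.8,0.0054,0.0006,0.257,0],[0.8,0.0054,0.0006,0.257,0]])

```text
time_s: 19.35
ee_pos: [555.2, 290.0, 158.3]
ee_rot: [-179.3, -0.5, 103.3]
force: [-0.1, -0.0, -1.1]
gripper_width: 40.0
```

arm_command(targets=[[0.8,0,0,0,0],[0.8,0,0,0,0]])

```text
time_s: 19.52
ee_pos: [555.9, 289.9, 159.6]
ee_rot: [-179.4, -0.5, 103.3]
force: [-0.3, -0.8, 0.0]
gripper_width: 40.1
```

```bash
python3 - <<'E'
from h import *
s=env.state();print(s["ee_pos"],s["ee_rot"],s["gripper_width"],s["time_s"],s["force"])
f=env.grab_frame("wrist")[:,:,::-1];cv2.imwrite("pics/w15.png",f)
f=env.grab_frame("scene")[:,:,::-1];cv2.imwrite("pics/sc15c.png",cv2.resize(f[140:280,390:560],None,fx=4.5,fy=4.2,interpolation=cv2.INTER_CUBIC))
f=env.grab_frame("side")[:,:,::-1];cv2.imwrite("pics/si15c.png",cv2.resize(f[70:210,180:300],None,fx=5,fy=4.2,interpolation=cv2.INTER_CUBIC))
E
```

```text
[555.91154814 289.91418587 159.61959716] [-179.44071855   -0.52913727  103.3230734 ] 40.119982516078196 19.5167 [-0.2982925  -0.76090565  0.01875932]
```

View pics/w15.png

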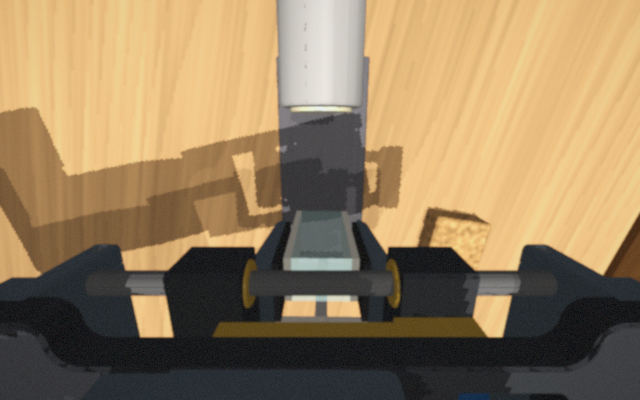

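View pics/sc15c.png

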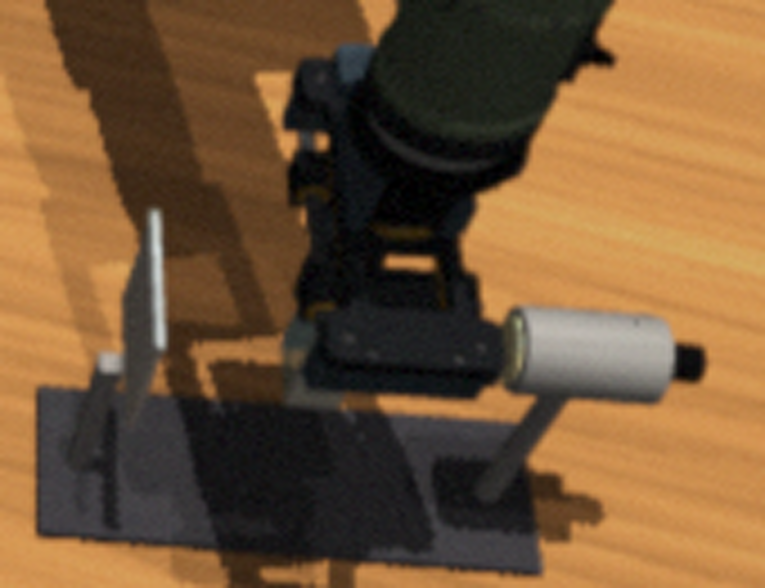

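View pics/si15c.png

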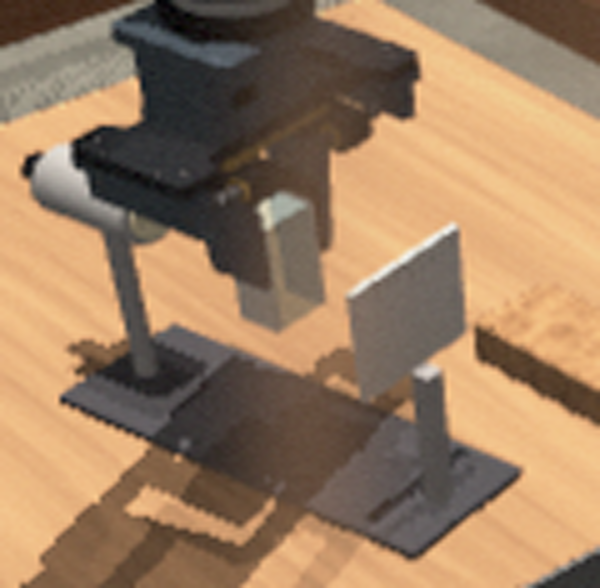

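```bash
python3 - <<'E'
import cv2
f=cv2.imread("pics/w15.png")
cv2.imwrite("pics/w15c.png",cv2.resize(f[0:130,260:380],None,fx=5,fy=4.6,interpolation=cv2.INTER_CUBIC))
cv2.imwrite("pics/w15d.png",cv2.resize(f[200:325,250:390],None,fx=5,fy=4.6,interpolation=cv2.INTER_CUBIC))
E
```

```text
(no output)
```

View pics/w15c.png

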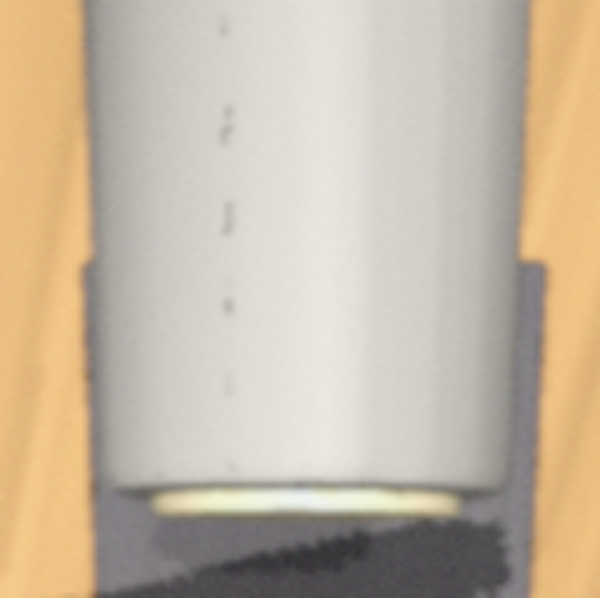

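View pics/w15d.png

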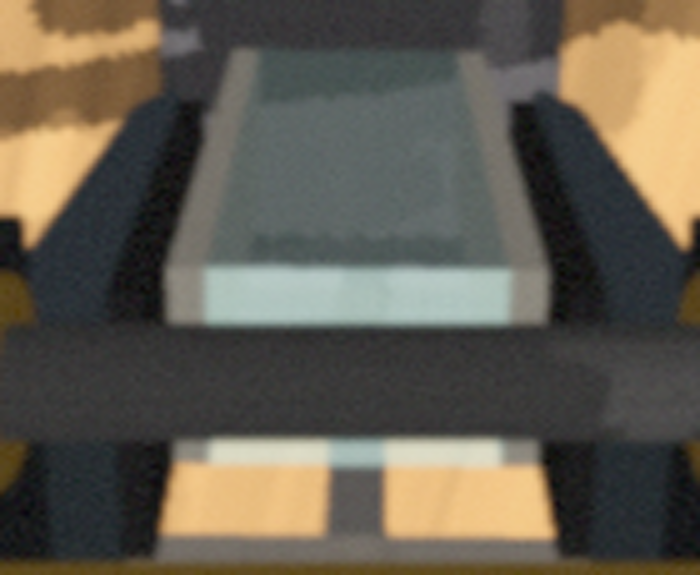

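```bash
python3 - <<'E'
from h import *
np.set_printoptions(precision=2,suppress=True)
s=env.state();print(s["ee_pos"],s["ee_rot"])
T=Ro.from_euler("xyz",s["ee_rot"],degrees=True).as_matrix()
c=lambda u,v:(260+(u+.5)/5-.5,(v+.5)/4.6-.5)
d=lambda u,v:(250+(u+.5)/5-.5,200+(v+.5)/4.6-.5)
f=lambda p,z:T.T@(wbp(s,p,z)-s["ee_pos"])
print("front top",f(c(306.5,485),184),"sides",f(c(108,487),165),f(c(505,487),165),"glow top",f(c(306,487),175))
a=wbp(s,c(97,300),165);b=wbp(s,c(519,300),165);e=wbp(s,c(87,30),165);g=wbp(s,c(528,30),165)
v=(e+g)/2-(a+b)/2;print("lamp yaw",np.degrees(np.arctan2(-v[0],v[1])),T.T@((a+b)/2-s["ee_pos"]))
print("card top front edge",f(d(355,540),202.5), "postcentre",f(d(357,500),110))
z=s["ee_pos"][2]+40
for p in[(165,265),(550,265),(540,465),(170,465)]: print("blk",f(d(*p),z))
for p in[(235,48),(485,52)]: print("bot",f(d(*p),z-80))
E
```

```text
[555.83 290.19 159.52] [-179.45   -0.54  103.34]
front top [ 87.42   1.56 -23.67] sides [ 88.14 -21.05  -4.45] [88.12 24.13 -4.88] glow top [ 87.65   1.51 -14.67]
lamp yaw 13.465719774298039 [109.21   1.7   -4.47]
card top front edge [-23.57   1.38 -43.22] postcentre [-88.68   1.68  48.67]
blk [ 10.97 -18.59 -39.72]
blk [ 11.16  21.84 -40.11]
blk [-15.23  21.75 -40.36]
blk [-15.5  -19.04 -39.97]
bot [ 10.76 -17.96  40.28]
bot [10.15 22.24 39.89]
```

```bash
python3 - <<'E'
from workcell import env
print(env.job_done()); s=env.state();print(s["time_s"],s["ee_pos"],s["ee_rot"],s["gripper_width"],s["force"])
E
```

```text
the job is handed in; nothing more can be done
None
the job is handed in; nothing more can be done
```

The job is handed in at about 20 s of the 72 s allowed. `env.job_done()` gives no verdict.

- **Knobs:** I moved both brown knobs from the tray to the grey tote one at a time. I lowered each to about 7 N of floor contact before opening the fingers, and the later pictures show both standing upright there.
- **Block:** I then gripped the clear block by its frosted faces only (opening 40 mm, 20 N) and held it between the lamp and the white card. The last wrist view puts it within about 0.5 mm sideways of the beam. Its centre was about 160 mm above the bench, judged from the tool height. The clear face was square to the lamp within about 0.3°, and outside force was near zero.
- **Bystanders:** The can, the tape roll and the sanding block look unmoved in the last overview, taken just before I lowered the block into the beam.

**Checks that disagreed:**
- The fixed cameras and the wrist camera differed by 2–4 mm. I lined the block up relative to the lamp and card in the wrist picture, so a shared offset cancels.
- From the block's centre I measured 89.9 mm to the lens and 88.8 mm to the card (88 mm each nominal), so it is about 0.5 mm off centre along the beam.
- The tool was tilted about 0.8° from vertical at the end, so the block should be too. The moves offered no way to correct that.

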